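# Hold a blue glass rod in a squared-up V-block for marking

## Task

First push the aluminium V-block square and flush into the inner corner of the brass fence on the steel marking plate. Then lay the blue glass rod lengthwise in its V, roughly centred along the block, and finish while still pressing the rod down gently with about 10 N, so that it bears on both sides of the V and the block stays tight in the corner. Do not bang or crush the glass, and leave the amber rod and the other things on the bench where they are.

Things in the scene. Friction and masses are not known exactly. Their poses are not given: they have to be found in the camera images.
- corner (a point): Inner corner of the fixed brass L fence, on the steel plate's top (8 mm above the table). x runs along the side fence and points into the end fence, y points into the side fence, z up. End fence: x 0 to +14 mm; side fence: y 0 to +14 mm; both 22 mm high above the plate. The plate reaches 170 mm to -x and 140 mm to -y.
- vblock: Loose aluminium V-block, 0.4 to 0.6 kg, 90 mm long (x), 56 wide (y), 36 high, on the plate 1 to 5 cm from the fences, a little turned; 2 to 9 N slide it. Origin: centre of its underside. A 90 degree V runs along x in its top, 31 mm wide at the top, its bottom line 20.5 mm above the underside. Flush: x parallel to the corner's x, origin at x -45, y -28, z 0 mm from the corner.
- flank_left: The V's sloping face on the block's +y side (part of the block; same origin and axes as the block).
- flank_right: The V's sloping face on the block's -y side (part of the block; same origin and axes as the block).
- blue_rod: Cobalt-blue glass rod, a plain cylinder 36 mm in diameter, 110 mm long, about 0.28 kg, lying in one of two like cradles. Origin: its middle, on its axis; x is its axis (it may roll about it). Axis height in the cradle: 39.5 mm above the table; seated in the V: 46 mm above the block's underside, 10 mm above the block's top face, 54 mm above the table.
- cradle_a: Fixed wooden cradle that holds the blue rod, 100 mm long (x), 50 mm wide: a board 10 mm thick with two V-notched saddles, 12 mm thick and 29.5 mm high, at x = -40 and +40 mm; open between them, so the rod can be gripped at its middle. Origin: centre of its underside.
- cradle_b: The other cradle, alike, with the amber rod.
- amber_rod: Amber glass rod of the same size in the other cradle: leave it alone. Origin: its middle.
- tumbler: Bystander: clear glass tumbler, 76 mm across, 90 mm high. Origin: centre of its underside.
- paste_jar: Bystander: white jar with a red cap, 66 mm across, 70 mm high. Origin: centre of its underside.
- dressing_stone: Bystander: brick-coloured dressing stone 110 x 35 x 25 mm. Origin: centre of its underside.
- brush: Bystander: hand brush lying along its x axis.
- cutting_disc: Bystander: flat copper cutting disc, 90 mm across, 10 mm thick, near the robot. Origin: centre of its underside.
- stopper: Bystander: green glass stopper, 44 mm across, 50 mm high. Origin: centre of its underside.
Things that resemble listed ones, but are neither listed nor needed, are in the scene too. Of the things like the vblock, leave any that is green; of the rest the larger one is meant.

How it is judged:
On the way, in this order (a step that is already met when the one before it is completed fails the run):
1. the V-block is square and flush in the fence corner (x of vblock in the frame of corner above -0.0475 m and y of vblock in the frame of corner above -0.0305 m and z of vblock in the frame of corner below 0.003 m and angle between the x axis of vblock and the x axis of corner, either way round below 0.03 rad), for 0.3 s.
2. the blue rod lies in the V of the squared block (all of step 1 and x of blue_rod in the frame of vblock between -0.015 and 0.015 m and y of blue_rod in the frame of vblock between -0.002 and 0.002 m and z of blue_rod in the frame of vblock between 0.0435 and 0.048 m and angle between the x axis of blue_rod and the x axis of vblock, either way round below 0.03 rad), for 0.2 s.
At the end, for the whole second after the job is handed in: Block within 2.5 mm of both fences, 0.03 rad of square; blue rod seated in its V (middle within 15 mm along it, axis within about 2 mm sideways and in height, 0.03 rad); fingers press on it over 3 N and it bears with 3.5 to 22 N on each side of the V; all still (all of step 2 and contact force between blue_rod and flank_left between 3.5 and 22 N and contact force between blue_rod and flank_right between 3.5 and 22 N and contact force between the fingers and blue_rod above 3 N and linear speed of each of blue_rod, vblock below 0.01 m/s); the arm keeps its last pose, push and grip.
It fails at once if the glass is banged or crushed into the V (more than 45 N on one side of it) (contact force between blue_rod and flank_left above 45 N or contact force between blue_rod and flank_right above 45 N).
It fails at once if the amber rod or another bystander is moved more than 20 mm (distance of any of amber_rod, tumbler, paste_jar, dressing_stone, brush, cutting_disc, stopper from where it was at the start of the episode above 0.02 m).
It also fails if it takes over 72 s, if anything falls off the work surface, if the arm or the gripper's body presses on something with over 40 N, if the wrist force passes 120 N, or if a joint passes its speed limit or range.

## Robot

A 6-joint arm with a two-finger parallel gripper is mounted at the origin on the work surface. World frame = base frame: x ahead of the robot, y to its left, z up, the work surface at z = 0. Lengths are in m, angles in rad, forces in N, time in s.
With the tool pointing down it reaches from about 0.35 to 0.8 m from the base axis. Payload 7.3 kg.
Tool frame: the origin (TCP) lies between the finger pads; the fingertips stand 25 mm ahead of it and the grasp point (between the pads) lies 6 mm ahead of it (r.tip_extent is the distance from the TCP to the fingertips, in m); z points along the fingers, y is the direction in which the jaws open and shut (so a half turn about z gives the same grasp; the last joint's range is limited). The gripper opens to 85 mm and grips with 20 to 120 N. Pads are 22 mm wide; open, the fingers measure 114 mm over their backs; the gripper's body (76 mm by 85 mm) begins 54 mm behind the grasp point. The pads swing forward as they close: fully open they stand 13 mm farther back than shut.
Start: joints at [-1.315, 0.342, 1.524, -0, 1.275, -0.146], TCP at [0.205, -0.483, 0.256] pointing down, gripper open.
Joint ranges: [-2.53, 2.53], [-0.77, 2.02], [0.04, 2.7], [-1, 4.14], [0.28, 2.66], [-3.11, 3.11]. Speed limits (rad/s): [2.57, 2.57, 3.14, 3.14, 3.14, 3.14].

## Interface

Orientations are given as a unit quaternion [x, y, z, w].
In Python, from workcell import r, command_gripper, optics gives the robot as it stands. The module is installed in compiled form; this text tells all that it offers. Calls block until the motion is done:
- r.reach(position, orientation): joint-space move of the TCP to a pose.
- r.move_straight(position, orientation=None, speed=0.15, max_force=None): straight line of the TCP; orientation=None keeps the orientation; speed is the mean speed in m/s. With max_force (N) it stops when the force on the tool has changed by that much, and returns True; else False.
- r.movej(angles): joint-space move.
- command_gripper(opening, force=None): finger opening in m; force is the grip in N (None keeps the last); returns when the fingers have stopped.
- r.hold(seconds).
- r.solve_ik(position, orientation): joint angles nearest the present ones, or None.
- r.read_state(): the state.
- optics.get_image(name): name is "side" or "top" or "wrist"; returns (picture, depth): 400x640x3 uint8, red, green, blue; 400x640 float32, m along the optical axis (not along the pixel's ray), 0 where there is no reading.
- optics.camera_model(name): a dict with "K" (3x3 intrinsics, pixels), "R" (3x3) and "t" (3): a world point X has camera coordinates R X + t; the wrist camera has in their place "tool_from_camera" (4x4, takes a point from camera to tool coordinates, whose origin is the TCP and whose axes are the flange's). Camera axes: x right, y down, z forward; pixel columns grow to the right and rows downward; lengths in m; the calibration is good to about 2 mm. A picture is of the moment at which its call begins: read the wrist's pose just before it. camera_model takes no time and is no camera call.
A pose or a line that the arm cannot do raises r.PlanningError and nothing moves.
- r.finish_job(): hands the job in, once; it reports no verdict.
The state is a dict: "time_s": time; "joint_positions": joint angles; "dq": joint speeds; "tau": joint torques, N m; "eef_pos": TCP position; "eef_rot": TCP orientation; "contact_force": force on the tool from outside, world axes, zero at the start; "torque": the same for the moment, N m; "grip_width": finger opening in m.
Only numpy, scipy, OpenCV 4.12 (cv2) and the standard library are available. Lean on these libraries where they do the work, as an engineer would, in place of code of your own. Each camera call takes 0.05 s, during which the arm holds its last target.

## Working session

There is one attempt and no reset: what is moved stays moved. The work goes in short steps, each a Python script; the robot and the scene stay as the last script left them, time stands still between calls to the robot, and variables do not carry over. Pictures are saved under pics/ and viewed, and the job is handed in when it is done.

```bash
mkdir -p pics; python3 - <<'E'
from workcell import r, optics
import cv2, numpy as np
s=r.read_state(); print(s['time_s'],s['eef_pos'],s['eef_rot'],s['contact_force'],s['grip_width'],r.tip_extent)
for n in ['side','top','wrist']:
    im,d=optics.get_image(n); cv2.imwrite(f'pics/{n}0.png',im[:,:,::-1]); np.savez(f'{n}0.npz',im=im,d=d)
    m=optics.camera_model(n); print(n,{k:np.round(v,4).tolist() for k,v in m.items()})
E
```

```text
0.0 [ 0.20522857 -0.48282299  0.25562148] [ 9.79890729e-01  1.99533316e-01 -4.56534091e-05 -7.83393686e-04] [ 0.44392402 -0.62887606 -0.09487186] 0.0853585692770185 0.025
side {'K': [[445.359, 0.0, 325.5871], [0.0, 445.359, 199.1298], [0.0, 0.0, 1.0]], 'R': [[-0.8367, -0.5475, -0.0093], [-0.4184, 0.6502, -0.6342], [0.3533, -0.5268, -0.7731]], 't': [0.4762, 0.3038, 1.1498]}
top {'K': [[384.4315, 0.0, 323.1572], [0.0, 384.4315, 194.5548], [0.0, 0.0, 1.0]], 'R': [[0.0197, -0.9993, -0.0325], [-0.9986, -0.0181, -0.0503], [0.0497, 0.0335, -0.9982]], 't': [-0.0095, 0.5491, 0.9097]}
wrist {'K': [[341.0327, 0.0, 316.7514], [0.0, 341.0327, 200.059], [0.0, 0.0, 1.0]], 'tool_from_camera': [[-0.0001, -0.9482, -0.3176, 0.0821], [1.0, -0.0001, -0.0003, -0.0011], [0.0002, -0.3176, 0.9482, -0.1186], [0.0, 0.0, 0.0, 1.0]]}
```

View pics/top0.png

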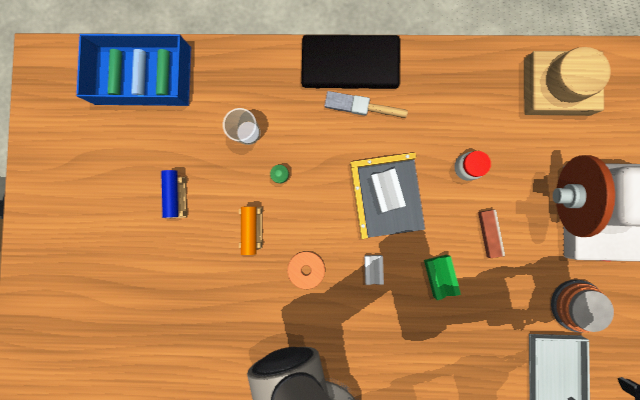

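View pics/side0.png

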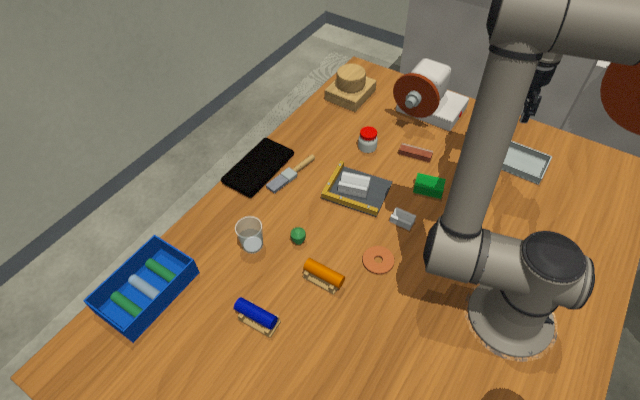

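The top view shows:
- **V-block candidates:** grey block on the plate (388,190), small grey block (374,270), green block (442,277). The larger non-green one at (388,190) is meant.
- **Rod candidates:** blue rod in a cradle (170,194), amber (249,230), green and pale rods in the blue box (115..163,72). I choose (170,194).
- **Fence:** inner corner at about (364,164).

Next I'll compute coarse positions and make a close crop to check.

```bash
cat > h.py <<'E'
from workcell import r, command_gripper, optics
import cv2, numpy as np
from scipy.spatial.transform import Rotation as Ro
def ray(cam,uv,z,T=None):
    """pixels -> world points on plane z. T: world_from_tool 4x4 for wrist"""
    m=optics.camera_model(cam); uv=np.atleast_2d(np.float64(uv))
    d=np.c_[uv,np.ones(len(uv))]@np.linalg.inv(m['K']).T
    if cam=='wrist':
        W=T@m['tool_from_camera']; C=W[:3,3]; D=d@W[:3,:3].T
    else:
        C=-m['R'].T@m['t']; D=d@m['R']
    return C+D*((z-C[2])/D[:,2])[:,None]
def pose():
    s=r.read_state(); T=np.eye(4); T[:3,:3]=Ro.from_quat(s['eef_rot']).as_matrix(); T[:3,3]=s['eef_pos']; return T
def down(yaw):  # tool z down, tool x axis at world yaw
    c,s=np.cos(yaw),np.sin(yaw)
    return Ro.from_matrix(np.array([[c,s,0],[s,-c,0],[0,0,-1.]])).as_quat()
def snap(name):
    T=pose(); im,d=optics.get_image('wrist'); cv2.imwrite(f'pics/{name}.png',im[:,:,::-1]); np.savez(name+'.npz',im=im,d=d,T=T); return T,im,d
def st():
    s=r.read_state(); print('t',round(s['time_s'],2),'p',np.round(s['eef_pos'],4),'F',np.round(s['contact_force'],2),'M',np.round(s['torque'],2),'g',round(s['grip_width'],4)); return s
E
python3 - <<'E'
from h import *
for n,uv,z in [('corner',(366,165),.008),('plate bl',(364,237),.008),('plate tr',(414,158),.008),('plate br',(423,229),.008),('blk',(388,190),.044),('blk corners',[(371,173),(394,168),(407,205),(384,212)],.044),('blue',[(170,171),(170,217)],.045),('amber',(249,230),.04),('disc',(306,270),.01),('stopper',(280,173),.05),('tumbler',(238,123),.09)]:
    print(n,np.round(ray('top',uv,z),3).tolist())
T=pose();print(T.round(3))
im=np.load('top0.npz')['im'][:,:,::-1]
a=cv2.resize(im[145:245,340:440],None,fx=4,fy=4,interpolation=cv2.INTER_CUBIC);b=cv2.resize(im[160:260,140:240],None,fx=4,fy=4,interpolation=cv2.INTER_CUBIC)
cv2.imwrite('pics/crop0.png',np.hstack([a,b]))
E
```

```text
corner [[0.623, -0.101, 0.008]]
plate bl [[0.449, -0.099, 0.008]]
plate tr [[0.642, -0.216, 0.008]]
plate br [[0.472, -0.239, 0.008]]
blk [[0.561, -0.15, 0.044]]
blk corners [[0.6, -0.11, 0.044], [0.612, -0.163, 0.044], [0.527, -0.194, 0.044], [0.51, -0.141, 0.044]]
blue [[0.597, 0.362, 0.045], [0.488, 0.358, 0.045]]
amber [[0.462, 0.172, 0.04]]
disc [[0.368, 0.038, 0.01]]
stopper [[0.596, 0.101, 0.05]]
tumbler [[0.702, 0.192, 0.09]]
[[ 0.92   0.391 -0.     0.205]
 [ 0.391 -0.92   0.001 -0.483]
 [ 0.    -0.001 -1.     0.256]
 [ 0.     0.     0.     1.   ]]
```

View pics/crop0.png

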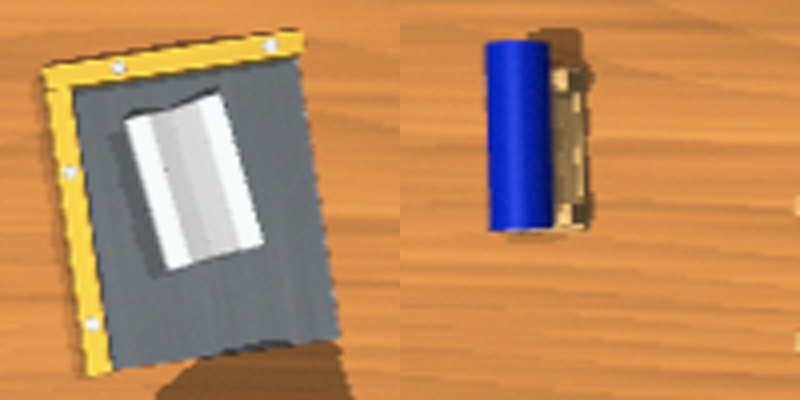

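The crop shows the two-flat aluminium V-block on the plate, measuring 90 x 54 mm, and the lone blue rod in its cradle at 109 mm. Both match the description. Now a closer look with the wrist camera.

```bash
python3 - <<'E'
from h import *
print(r.solve_ik([.60,-.13,.27],down(.14)),r.solve_ik([.56,.36,.1],down(0)))
r.reach([.60,-.13,.27],down(.14)); st(); snap('w1'); st()
E
```

```text
[-3.38137925e-01  4.99573513e-01  1.23763289e+00 -4.44089210e-16
  1.40438625e+00  1.09265840e+00] [ 4.56323297e-01  7.38691303e-01  1.28732380e+00 -4.44089210e-16
  1.11557755e+00  2.02711962e+00]
t 2.07 p [ 0.5997 -0.131   0.27  ] F [-0.56 -0.1  -0.1 ] M [-0.02 -0.01 -0.07] g 0.0856
t 2.12 p [ 0.5997 -0.1311  0.27  ] F [-0.54 -0.12  0.24] M [-0.01 -0.03  0.01] g 0.0856
```

View pics/w1.png

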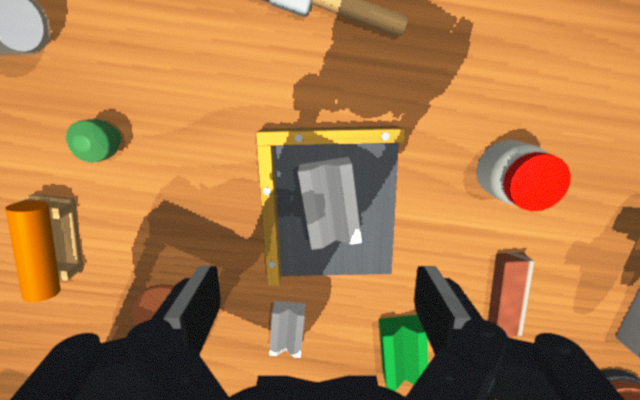

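The wrist view shows the fence's inner corner at about (273,143), the block top with corners (299,166), (350,158), (361,240) and (312,249), the amber rod at (33,250) and the jar at (537,180). Next I'll measure from masks and depth.

```bash
cat > meas.py <<'E'
from h import *
def cloud(d,T):
    m=optics.camera_model('wrist'); v,u=np.mgrid[0:400,0:640]
    P=np.stack([(u-m['K'][0,2])/m['K'][0,0]*d,(v-m['K'][1,2])/m['K'][1,1]*d,d],-1)
    W=T@m['tool_from_camera']; return P@W[:3,:3].T+W[:3,3]
def measure(name):
    z=np.load(name+'.npz'); im,d,T=z['im'],z['d'],z['T']
    C=cloud(d,T); Z=C[...,2]; hsv=cv2.cvtColor(im,cv2.COLOR_RGB2HSV)
    print('table z',np.median(Z[10:60,420:600]))
    ye=((hsv[...,0]>20)&(hsv[...,0]<33)&(hsv[...,1]>150)&(Z>.02)&(Z<.04)).astype(np.uint8)
    n,l,s,c=cv2.connectedComponentsWithStats(ye); k=1+np.argmax(s[1:,4]); print('fence',s[k])
    P=ray('wrist',np.argwhere(l==k)[:,::-1],.030,T)[:,:2]
    # outer/inner borders: project along approx yaw, iterate
    yaw=.12
    for it in range(3):
        R=np.array([[np.cos(yaw),np.sin(yaw)],[-np.sin(yaw),np.cos(yaw)]]); Q=P@R.T
        xm=Q[:,0].max(); ym=Q[:,1].max()
        side=Q[(Q[:,0]<xm-.03)]; end=Q[(Q[:,1]<ym-.03)]
        a=np.polyfit(side[:,0],side[:,1],1); b=np.polyfit(end[:,1],end[:,0],1)
        dy=np.arctan(a[0]); dx=-np.arctan(b[0]); 
        print('yaw',yaw,'side corr',dy,'end corr',dx,'widths',np.ptp(side[:,1]-np.polyval(a,side[:,0])),np.ptp(end[:,0]-np.polyval(b,end[:,1])))
        yaw+=(dy+dx)/2
    R=np.array([[np.cos(yaw),np.sin(yaw)],[-np.sin(yaw),np.cos(yaw)]]); Q=P@R.T
    xm=Q[:,0].max(); ym=Q[:,1].max()
    cy=np.median(Q[Q[:,0]<xm-.03][:,1])-.007; cx=np.median(Q[Q[:,1]<ym-.03][:,0])-.007
    print('L extents',np.ptp(Q,0)); cor=R.T@[cx,cy]; print('corner',cor,'yaw',yaw)
    bl=((Z>.040)&(Z<.050)&(hsv[...,1]<90)&(np.linalg.norm(C[...,:2]-(cor+R.T@[-.07,-.05]),axis=2)<.1)).astype(np.uint8)
    n,l,s,c=cv2.connectedComponentsWithStats(bl); ks=[i for i in range(1,n) if s[i,4]>150]; print('blk comps',[s[i].tolist() for i in ks])
    B=ray('wrist',np.argwhere(np.isin(l,ks))[:,::-1],.044,T)[:,:2]
    (c,sz,an)=cv2.minAreaRect((B*1000).astype(np.float32)); bx=cv2.boxPoints((c,sz,an))
    e=bx[1]-bx[0]; f=bx[2]-bx[1]; e=e if np.hypot(*e)>np.hypot(*f) else f
    by=np.arctan2(e[1],e[0]); by=(by+np.pi/2)%np.pi-np.pi/2
    ctr=np.array(c)/1000
    print('block',ctr,sz,'yaw',by,'in corner frame',R@(ctr-cor),'dyaw',by-yaw)
    return cor,yaw,ctr,by
if __name__=='__main__':
    import sys; measure(sys.argv[1])
E
python3 meas.py w1
```

```text
table z 0.001033847174700675
fence [256 132  33  73 958]
yaw 0.12 side corr -0.03884618985539959 end corr 0.8764487606921076 widths 0.01641619115659068 0.009205929892273756
yaw 0.538801285418354 side corr -0.4459342536534417 end corr -0.02182502706601819 widths 0.016805298556838377 0.02965522203679055
yaw 0.30492164505862407 side corr -0.2241615708510528 end corr 0.1798721060543774 widths 0.015732974612058442 0.014288092515164053
L extents [0.07798458 0.04176027]
corner [ 0.61372528 -0.07332392] yaw 0.2827769126602864
blk comps [[333, 163, 28, 82, 1336], [298, 168, 29, 82, 1330]]
block [ 0.55930182 -0.14985355] (91.60757446289062, 56.126251220703125) yaw 0.29137266 in corner frame [-0.07361555 -0.05830479] dyaw 0.008595744161918217
```

```bash
python3 - <<'E'
s=open('meas.py').read()
s=s.replace("(hsv[...,0]>20)&(hsv[...,0]<33)&(hsv[...,1]>150)&(Z>.02)&(Z<.04)","(hsv[...,0]>18)&(hsv[...,0]<33)&(hsv[...,1]>110)&(Z>.022)&(Z<.038)&(np.linalg.norm(C[...,:2]-[.56,-.14],axis=2)<.17)")
s=s.replace("k=1+np.argmax(s[1:,4]); print('fence',s[k])","k=[i for i in range(1,n) if s[i,4]>60]; print('fence',s[k].tolist())").replace("l==k","np.isin(l,k)")
s=s.replace("P=ray('wrist',np","cv2.imwrite('pics/'+name+'_ye.png',np.where(np.isin(l,k)[...,None],np.uint8([0,0,255]),im[...,::-1])[100:310,220:430].repeat(2,0).repeat(2,1)); P=ray('wrist',np")
open('meas.py','w').write(s)
E
python3 meas.py w1
```

```text
table z 0.001033847174700675
fence [[256, 129, 148, 157, 3619]]
yaw 0.12 side corr 0.041167414632941775 end corr 0.03840988743618038 widths 0.014992803228704 0.014736244353457661
yaw 0.15978865103456108 side corr 0.0011476871060626158 end corr -0.0015006623828563942 widths 0.014976881906396539 0.014723954303828224
yaw 0.1596121633961642 side corr 0.0013225289982453155 end corr -0.0013268424574490985 widths 0.014976862144751718 0.014723919221049653
L extents [0.18419894 0.1535514 ]
corner [ 0.61593587 -0.07852834] yaw 0.1596100066665623
blk comps [[333, 163, 28, 82, 1336], [298, 168, 29, 82, 1330]]
block [ 0.55930182 -0.14985355] (91.60757446289062, 56.126251220703125) yaw 0.29137266 in corner frame [-0.06725013 -0.06141758] dyaw 0.13176265015564229
```

View pics/w1_ye.png

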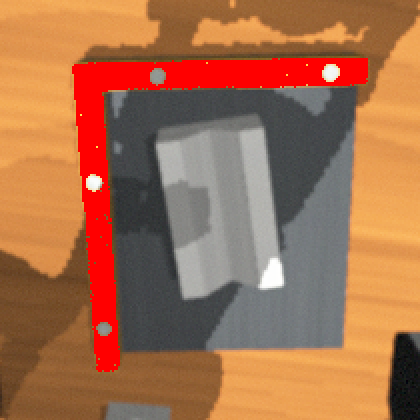

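The L measures 184 x 154 mm and the block 91.6 x 56.1 mm, both as specified. The corner is at (0.6159, -0.0785) with yaw 0.160, and the block centre is at (-67, -61) mm in its frame, turned 0.13. I'll straddle the block, touch the plate lightly to calibrate tip height, then grip above the fence's height.

```bash
python3 - <<'E'
from h import *
q=down(.2914)
r.reach([.5593,-.1499,.12],q); st()
command_gripper(.068,30); st()
print(r.move_straight([.5593,-.1499,.045],speed=.08,max_force=15)); st()
print(r.move_straight([.5593,-.1499,.015],speed=.02,max_force=5)); st()
E
```

```text
t 2.79 p [ 0.5603 -0.1507  0.1212] F [0.32 0.75 1.01] M [-0.01  0.    0.04] g 0.0856
t 3.12 p [ 0.56   -0.15    0.1211] F [ 0.04 -0.01 -0.65] M [-0.05  0.03 -0.06] g 0.0684
False
t 4.21 p [ 0.5597 -0.1501  0.0455] F [ 1.1  -0.49  0.4 ] M [-0.02 -0.02  0.01] g 0.0679
True
t 5.17 p [ 0.5592 -0.1499  0.0259] F [-0.6   0.37  5.96] M [0.05 0.16 0.04] g 0.0676
```

```bash
cat >> h.py <<'E'
COR=np.array([.61594,-.07853]); YAW=.1596
RC=np.array([[np.cos(YAW),-np.sin(YAW)],[np.sin(YAW),np.cos(YAW)]])
def cw(x,y,z): return np.r_[COR+RC@[x,y],z]
def incor():
    s=r.read_state(); print('corner-frame mm',np.round(np.r_[RC.T@(s['eef_pos'][:2]-COR),s['eef_pos'][2]]*1e3,2),'Fc',np.round(np.r_[RC.T@s['contact_force'][:2],s['contact_force'][2]],2),'M',np.round(s['torque'],2),'g',round(s['grip_width'],4),'t',round(s['time_s'],2))
E
python3 - <<'E'
from h import *
r.move_straight([.5593,-.1499,.054],speed=.08)
command_gripper(.05,40); incor()
print(r.move_straight(cw(-.060,-.045,.054),down(YAW),speed=.05,max_force=25)); incor()
print(r.move_straight(cw(-.060,-.015,.054),speed=.03,max_force=15)); incor()
snap('w2')
E
```

```text
corner-frame mm [-67.32 -61.64  54.03] Fc [-0.83 -0.69  3.99] M [-0.2   0.14  0.08] g 0.0548 t 5.94
False
corner-frame mm [-59.72 -44.74  54.05] Fc [0.84 0.52 5.14] M [ 0.33 -0.07 -0.11] g 0.0548 t 6.45
True
corner-frame mm [-60.   -28.62  54.11] Fc [ 0.39 -3.06  3.21] M [-0.27 -0.02  0.03] g 0.0549 t 7.09
```

View pics/w2.png

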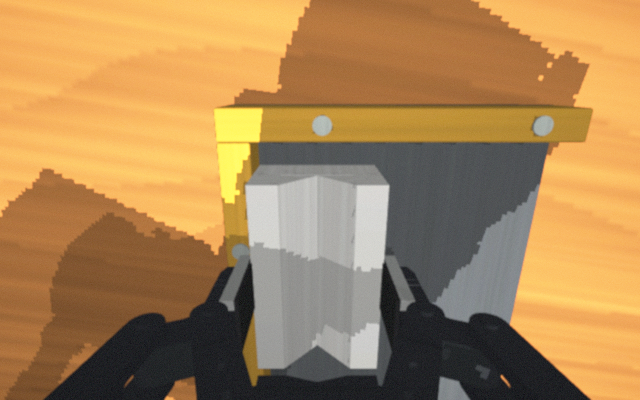

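The block (248–388 wide, far edge at row 185) is held with the fingers above the fence and is now against the side fence, at y = -28.6. Next I'll push it into the end fence.

```bash
python3 - <<'E'
from h import *
print(r.move_straight(cw(-.030,-.0283,.054),speed=.03,max_force=18)); incor()
p=r.read_state()['eef_pos']; l=RC.T@(p[:2]-COR)
print(r.move_straight(cw(l[0],-.015,.054),speed=.03,max_force=12)); incor()
l=RC.T@(r.read_state()['eef_pos'][:2]-COR)
print(r.move_straight(cw(-.030,l[1],.054),speed=.03,max_force=12)); incor()
r.hold(.3); incor()
snap('w3')
E
```

```text
True
corner-frame mm [-45.61 -28.61  54.07] Fc [-2.   -0.85  5.69] M [ 0.02  0.26 -0.02] g 0.0549 t 7.77
True
corner-frame mm [-45.63 -28.55  54.19] Fc [-1.   -1.81  3.82] M [-0.04 -0.06 -0.01] g 0.0549 t 8.0
True
corner-frame mm [-45.53 -28.6   54.16] Fc [-0.8  -0.48  4.87] M [ 0.06  0.1  -0.07] g 0.0545 t 8.24
corner-frame mm [-45.57 -28.59  54.15] Fc [-0.91  1.4   5.02] M [ 0.4   0.11 -0.06] g 0.0546 t 8.54
```

View pics/w3.png

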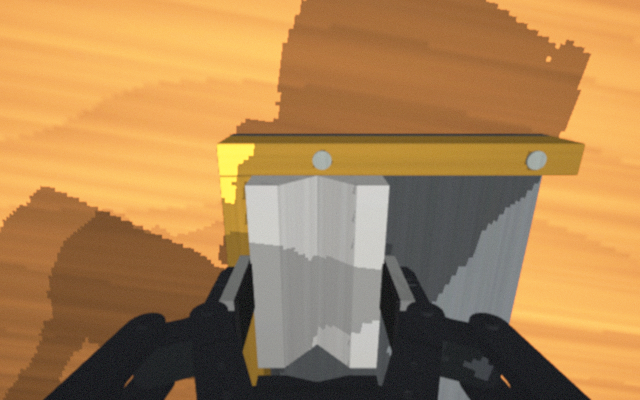

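The block's far edge (row 178) now meets the end fence, and position plus contact agree with flush. I'll release and check from above.

```bash
python3 - <<'E'
from h import *
command_gripper(.07); incor()
r.move_straight(cw(-.045,-.028,.12),speed=.12)
r.reach(cw(-.02,-.04,.27),down(YAW)); r.hold(.2); incor(); snap('w4')
E
python3 meas.py w4
```

```text
corner-frame mm [-45.77 -28.88  53.69] Fc [-0.45  0.07  0.07] M [ 0.05 -0.01  0.05] g 0.0696 t 8.89
corner-frame mm [-20.58 -39.7  267.99] Fc [-0.28  0.2  -0.52] M [ 0.05 -0.06  0.03] g 0.0696 t 10.45
table z 0.0010815020496342531
fence [[266, 133, 148, 155, 3404]]
yaw 0.12 side corr 0.05490171754258523 end corr 0.033955961385361826 widths 0.014838050252083762 0.014984590634203876
yaw 0.16442883946397352 side corr 0.011504795959126507 end corr -0.009759924296359506 widths 0.014853502994106399 0.014920147546797602
yaw 0.16530127529535701 side corr 0.010638623638085857 end corr -0.010618362985110132 widths 0.014853584037007733 0.01491916836248397
L extents [0.18410919 0.15387566]
corner [ 0.61538993 -0.07691245] yaw 0.16531140562184488
blk comps [[279, 150, 20, 83, 1416], [316, 150, 18, 83, 1387]]
block [ 0.57478296 -0.1127359 ] (90.27605438232422, 56.192840576171875) yaw 0.15980506 in corner frame [-0.04594847 -0.02865281] dyaw -0.005506346188861477
```

View pics/w4.png

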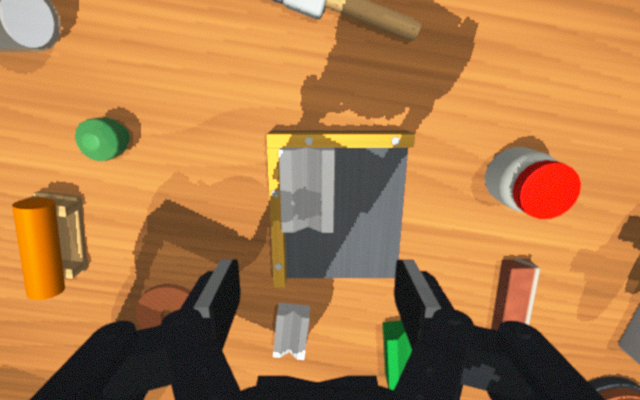

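The block (279–334, rows 150–233) sits in the corner, measured at (-45.9, -28.7) mm and -0.006 rad, so it is flush within about 1 mm. On to the rod.

```bash
cat > rod.py <<'E'
from h import *
from meas import cloud
def rod(name,zax,near,ztop):
    z=np.load(name+'.npz'); im,d,T=z['im'],z['d'],z['T']; C=cloud(d,T); hsv=cv2.cvtColor(im,cv2.COLOR_RGB2HSV)
    m=((hsv[...,0]>105)&(hsv[...,0]<130)&(hsv[...,1]>150)&(hsv[...,2]>40)&(np.linalg.norm(C[...,:2]-near,axis=2)<.09)).astype(np.uint8)
    n,l,s,c=cv2.connectedComponentsWithStats(m); k=1+np.argmax(s[1:,4]); print(s[k])
    # ridge from depth: points within 4 mm of top -> axis
    P=C[l==k]; print('top z',np.percentile(P[:,2],98))
    H=P[P[:,2]>np.percentile(P[:,2],98)-.006]
    c,sz,an=cv2.minAreaRect((H[:,:2]*1000).astype(np.float32)); print('ridge',c,sz,an)
    # silhouette on plane at axis height (long edges)
    B=ray('wrist',np.argwhere(l==k)[:,::-1],zax,T)[:,:2]
    c,sz,an=cv2.minAreaRect((B*1000).astype(np.float32)); bx=cv2.boxPoints((c,sz,an)); e=bx[1]-bx[0]; f=bx[2]-bx[1]; e=e if np.hypot(*e)>np.hypot(*f) else f
    y=(np.arctan2(e[1],e[0])+np.pi/2)%np.pi-np.pi/2
    g=np.linalg.svd(H[:,:2]-H[:,:2].mean(0),full_matrices=False)[2][0]; print('ridge yaw',np.arctan(g[1]/g[0]))
    print('sil',c,sz,'yaw',y,'box',bx.round(1).tolist())
if __name__=='__main__':
    r.reach([.60,.36,.24],down(.04)); r.hold(.1); st(); snap('w5')
    rod('w5',.0395,[.542,.36],.0575)
E
python3 rod.py
```

```text
t 12.36 p [0.6007 0.3587 0.2402] F [-0.64  1.05 -0.13] M [ 0.   -0.02 -0.05] g 0.0697
[ 292  176   37  112 3643]
top z 0.05923474230599433
ridge (542.5184936523438, 363.3507080078125) (109.43104553222656, 27.603490829467773) 3.9455933570861816
ridge yaw 0.06944621958952658
sil (538.1378784179688, 363.286376953125) (123.79228973388672, 34.42898941040039) yaw 0.06483543 box [[475.29998779296875, 376.5], [477.5, 342.1000061035156], [601.0, 350.1000061035156], [598.7999877929688, 384.5]]
```

View pics/w5.png

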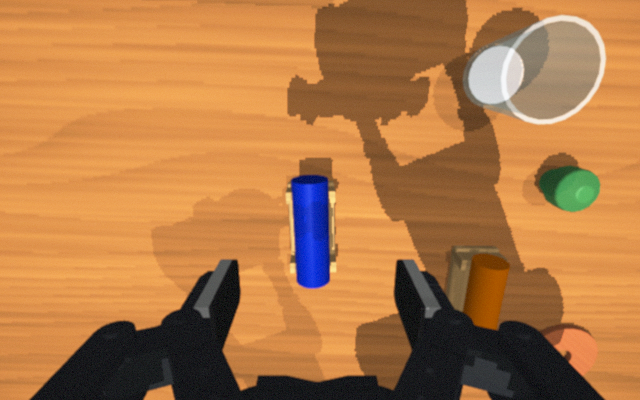

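The blue rod (294–328, rows 176–288) is clear of everything else. Its ridge measures 109 mm, with the middle at (0.5425, 0.3634) and yaw about 0.067. I'll grip its middle with the tips only about 7 mm below the axis, so they clear the block's top later.

```bash
python3 - <<'E'
from h import *
q=down(.067); x,y=.5425,.3634
r.reach([x,y,.13],q)
r.move_straight([x,y,.0555],speed=.08,max_force=10); st()
command_gripper(.03,40); r.hold(.2); st()
r.move_straight([x,y,.075],speed=.04); st()
r.move_straight([x,y,.16],speed=.12); st(); snap('w6')
E
```

```text
t 14.06 p [0.5429 0.3636 0.0561] F [ 0.28  0.53 -0.54] M [ 0.02 -0.04  0.03] g 0.0701
t 14.67 p [0.5429 0.3624 0.0564] F [-1.31 -4.68  4.78] M [-0.95  0.09  0.01] g 0.035
t 15.31 p [0.5424 0.3635 0.075 ] F [-0.24  0.35 -3.2 ] M [ 0.   -0.02 -0.03] g 0.035
t 16.17 p [0.542  0.3632 0.1591] F [-0.4   1.18 -2.48] M [-0.03 -0.04 -0.03] g 0.0347
```

View pics/w6.png

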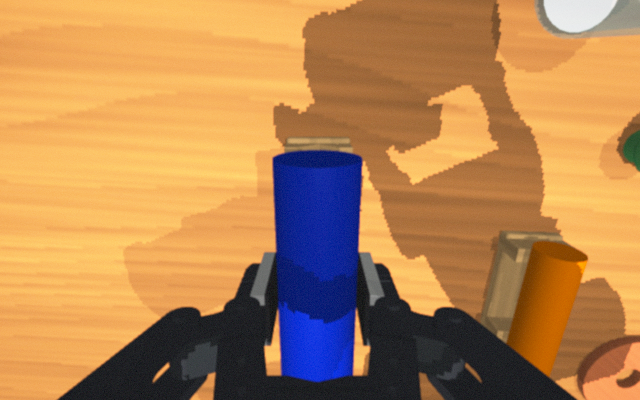

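The rod is held level, centred between the pads (276–362), and the wrist reads its 2.6 N weight. I'll check its lengthwise offset in the grip, then carry it over the V.

```bash
python3 - <<'E'
from h import *
T=np.load('w6.npz')['T']; z=T[2,3]-.0169+.018
im=np.load('w6.npz')['im']; hsv=cv2.cvtColor(im,cv2.COLOR_RGB2HSV)
m=(hsv[...,0]>105)&(hsv[...,0]<130)&(hsv[...,1]>150); col=np.where(m[:250,316:322].all(1))[0][0]; print('top row',col)
p=ray('wrist',[318,col],z,T)[0]; print('end in tool mm',(T[:3,:3].T@(p-T[:3,3]))*1e3)
r.reach(cw(-.0455,-.0286,.16),down(YAW)); incor()
r.move_straight(cw(-.0455,-.0286,.085),speed=.1); r.hold(.3); incor(); snap('w7')
E
```

```text
top row 151
end in tool mm [60.32245493 -0.7868569  -1.19760619]
corner-frame mm [-45.1  -27.68 159.98] Fc [-0.36  0.2  -2.47] M [-0.03  0.   -0.  ] g 0.0347 t 17.96
corner-frame mm [-45.33 -28.71  85.47] Fc [-0.13 -0.1  -2.  ] M [-0.01 -0.04 -0.  ] g 0.0342 t 19.16
```

View pics/w7.png

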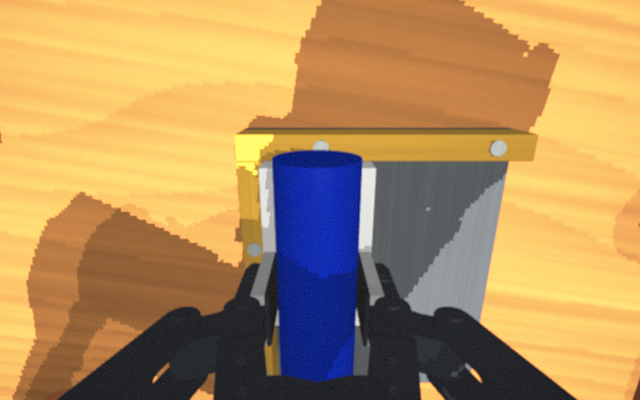

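The rod is centred over the V, with equal block flats showing on both sides (260–274 and 362–376). It sits about 5 mm forward in the grip, so I'll shift back 4 mm and lower gently to contact.

```bash
python3 - <<'E'
from h import *
r.move_straight(cw(-.0495,-.0286,.080),speed=.03); r.hold(.2); incor()
print(r.move_straight(cw(-.0495,-.0286,.066),speed=.012,max_force=4)); incor(); r.hold(.2); incor()
E
```

```text
corner-frame mm [-49.4  -28.66  80.08] Fc [ 0.09 -0.46 -3.13] M [ 0.02 -0.02 -0.03] g 0.0344 t 19.77
True
corner-frame mm [-49.5  -28.75  70.93] Fc [ 0.26 -0.94  4.3 ] M [-0.01 -0.03  0.  ] g 0.0347 t 20.54
corner-frame mm [-49.48 -28.75  70.94] Fc [-0.92  0.01  6.07] M [-0.07 -0.08 -0.04] g 0.0347 t 20.74
```

Contact came at 70.9 mm, exactly the predicted seating height. I'll release, look, then press from the top with shut fingers.

```bash
python3 - <<'E'
from h import *
from rod import rod
command_gripper(.056,20); incor()
r.move_straight(cw(-.0495,-.0286,.13),speed=.1)
r.reach(cw(-.01,-.04,.24),down(YAW)); r.hold(.2); incor(); snap('w8')
c=cw(-.045,-.028,0); print(c)
rod('w8',.054,c[:2],.072)
E
python3 meas.py w8
```

```text
corner-frame mm [-50.49 -28.1   69.66] Fc [-0.33  0.82 -0.4 ] M [-0.03  0.   -0.01] g 0.0561 t 21.08
corner-frame mm [-10.84 -39.63 238.1 ] Fc [ 0.21  0.57 -0.44] M [ 0.02  0.01 -0.05] g 0.0562 t 22.57
[ 0.57596176 -0.11332569  0.        ]
[ 286  160   39  120 4210]
top z 0.07381198225650647
ridge (570.9315185546875, -113.38510131835938) (109.99251556396484, 27.613393783569336) 9.306212425231934
ridge yaw 0.15802812739843689
sil (566.7120361328125, -114.57403564453125) (122.78820037841797, 35.206642150878906) yaw 0.1578908 box [[503.29998779296875, -106.80000305175781], [508.79998779296875, -141.60000610351562], [630.0999755859375, -122.30000305175781], [624.5999755859375, -87.5]]
table z 0.001068833073658959
fence [[262, 147, 160, 64, 2623], [266, 210, 18, 100, 1089]]
yaw 0.12 side corr 0.055233313420727265 end corr 0.01934086811928306 widths 0.015084492471748756 0.016240643179673442
yaw 0.15728709077000516 side corr 0.018501774430668895 end corr -0.017662325429645104 widths 0.015084448037603282 0.016217950251709135
yaw 0.15770681527051705 side corr 0.01856735404277277 end corr -0.01807548588515982 widths 0.015102266242024542 0.016217556953215362
L extents [0.18439605 0.15393264]
corner [ 0.61671352 -0.07732808] yaw 0.15795274934932352
blk comps [[276, 166, 12, 88, 810], [325, 166, 11, 88, 871]]
block [ 0.57471454 -0.11275184] (90.7378921508789, 56.200767517089844) yaw 0.15938008 in corner frame [-0.04704819 -0.02837648] dyaw 0.0014273289664113453
```

View pics/w8.png

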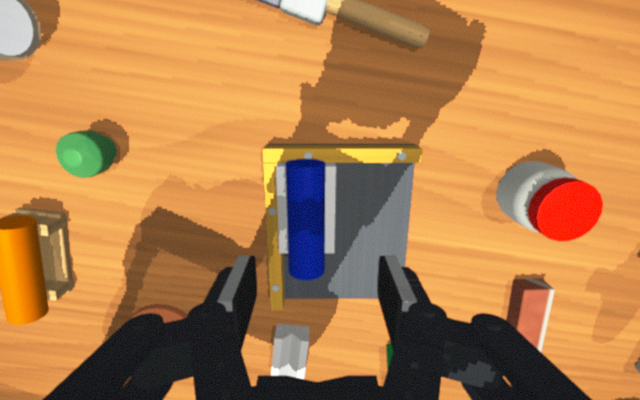

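Rod: ridge middle (0.5709, -0.1134), about 4.5 mm along the block from its centre, and yaw within 0.002. Block: unchanged in world since release. The fence fit here is disturbed by the rod hiding part of it (it gave x = -47.0), so I'll measure the end-fence gap directly from edges.

```bash
python3 - <<'E'
from h import *
for n,(r0,r1,c0,c1) in {'w4':(125,165,260,345),'w8':(138,185,255,345),'w3':(130,200,210,400)}.items():
    im=np.load(n+'.npz')['im'][r0:r1,c0:c1,::-1]; f=760//(c1-c0); f=min(f,8); cv2.imwrite(f'pics/{n}_c.png',cv2.resize(im,None,fx=f,fy=f,interpolation=cv2.INTER_NEAREST))
z=np.load('w4.npz'); im,T=z['im'],z['T']
for c in (286,292,322,328): print(c,[tuple(im[q,c].tolist()) for q in range(138,156)])
def X(n,u,v,zz):
    p=ray('wrist',[u,v],zz,np.load(n+'.npz')['T'])[0]; return np.round(RC.T@(p[:2]-COR)*1e3,2)
for v in range(143,153): print(v,'fence',X('w4',325,v,.03),'block',X('w4',325,v,.044))
E
```

```text
286 [(254, 234, 85), (254, 232, 85), (255, 233, 89), (253, 222, 76), (242, 194, 70), (230, 178, 61), (229, 177, 64), (213, 161, 59), (176, 132, 55), (146, 122, 89), (128, 124, 117), (130, 133, 129), (161, 160, 157), (182, 181, 176), (183, 184, 180), (181, 183, 178), (187, 185, 180), (180, 180, 176)]
292 [(169, 128, 51), (166, 125, 45), (167, 128, 45), (164, 124, 44), (162, 126, 50), (165, 122, 45), (163, 125, 46), (163, 124, 45), (162, 124, 56), (149, 123, 86), (125, 119, 111), (129, 129, 126), (146, 148, 144), (162, 163, 159), (165, 163, 161), (165, 164, 162), (163, 162, 159), (164, 163, 158)]
322 [(170, 132, 48), (168, 126, 43), (168, 127, 45), (165, 124, 47), (162, 125, 49), (163, 124, 49), (163, 123, 51), (166, 123, 45), (164, 128, 58), (144, 120, 83), (121, 117, 111), (126, 128, 128), (154, 152, 151), (168, 167, 166), (174, 174, 172), (176, 177, 171), (171, 172, 169), (175, 173, 170)]
328 [(197, 146, 53), (167, 125, 45), (168, 128, 48), (164, 125, 47), (162, 125, 44), (164, 125, 48), (162, 124, 43), (167, 126, 48), (164, 124, 52), (148, 120, 88), (125, 120, 112), (129, 128, 129), (160, 160, 155), (182, 182, 180), (186, 187, 182), (187, 186, 181), (185, 185, 180), (184, 182, 179)]
143 fence [  3.86 -46.67] block [  6.13 -46.36]
144 fence [  2.82 -46.68] block [  5.13 -46.37]
145 fence [  1.77 -46.69] block [  4.12 -46.37]
146 fence [  0.72 -46.7 ] block [  3.12 -46.38]
147 fence [ -0.33 -46.7 ] block [  2.11 -46.39]
148 fence [ -1.38 -46.71] block [  1.1 -46.4]
149 fence [ -2.43 -46.72] block [  0.09 -46.4 ]
150 fence [ -3.49 -46.73] block [ -0.93 -46.41]
151 fence [ -4.55 -46.74] block [ -1.94 -46.42]
152 fence [ -5.61 -46.74] block [ -2.96 -46.43]
```

View pics/w4_c.png

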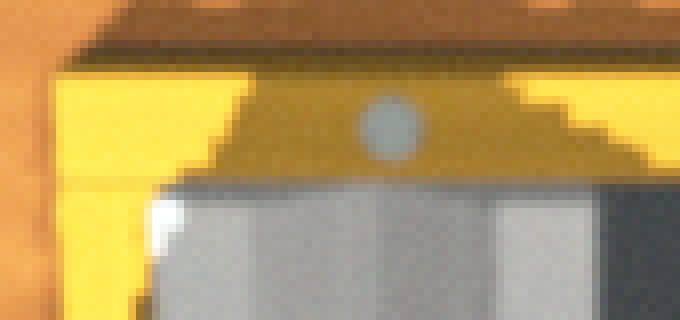

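View pics/w3_c.png

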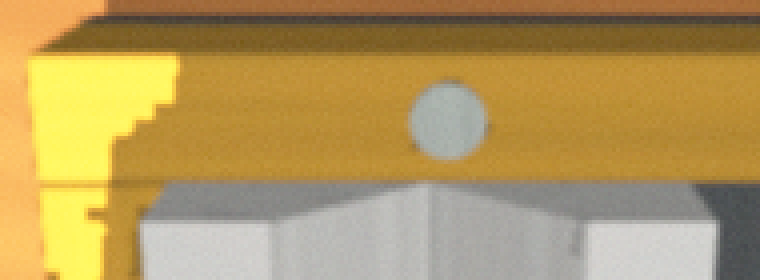

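In w3 and w4 the block's far face runs into the fence edge with no gap: fence edge at x ≈ 0, block edge at x ≈ -0.6 mm. It is flush. Now press from the top.

```bash
python3 - <<'E'
from h import *
command_gripper(0.0,30)
r.reach(cw(-.0470,-.0286,.13),down(YAW)); r.hold(.2); incor()
r.move_straight(cw(-.0470,-.0286,.105),speed=.05); r.hold(.2); incor()
print(r.move_straight(cw(-.0470,-.0286,.085),speed=.008,max_force=7)); incor(); r.hold(.4); incor(); r.hold(.2); incor()
E
```

```text
corner-frame mm [-45.39 -29.37 132.07] Fc [ 0.12 -0.11  0.19] M [-0.02 -0.01  0.05] g -0.0003 t 23.93
corner-frame mm [-46.82 -28.7  105.32] Fc [ 0.28 -0.64  0.17] M [ 0.01 -0.02 -0.03] g -0.0002 t 24.78
True
corner-frame mm [-46.98 -28.6   96.93] Fc [-0.12  0.47  4.96] M [-0.    0.1  -0.03] g 0.0001 t 26.02
corner-frame mm [-46.99 -28.59  96.9 ] Fc [-0.68  0.32  5.54] M [0.02 0.12 0.  ] g 0.0001 t 26.42
corner-frame mm [-46.98 -28.61  96.94] Fc [-1.22 -0.03  5.37] M [0.07 0.12 0.03] g -0.0 t 26.62
```

Contact came at 96.9 mm (97 expected), with 5.4 N. I'll raise it to about 10 N in small steps.

```bash
python3 - <<'E'
from h import *
z0=r.read_state()['eef_pos'][2]
for k in range(8):
    f=np.mean([ (r.hold(.05),r.read_state()['contact_force'][2])[1] for _ in range(8)])
    print('mean Fz',round(f,2))
    if f>9: break
    z=r.read_state()['eef_pos'][2]
    print(r.move_straight(cw(-.0470,-.0286,z-.002),speed=.004,max_force=10-f)); incor()
E
```

```text
mean Fz 5.53
True
corner-frame mm [-46.99 -28.61  96.93] Fc [-0.84  1.51  5.36] M [-0.02  0.09 -0.03] g 0.0003 t 27.25
mean Fz 4.96
True
corner-frame mm [-46.98 -28.63  96.93] Fc [0.38 0.89 5.83] M [ 0.09  0.07 -0.02] g 0.0004 t 27.89
mean Fz 5.25
True
corner-frame mm [-46.99 -28.62  96.93] Fc [-1.18  0.24  4.69] M [ 0.02  0.11 -0.02] g 0.0002 t 28.54
mean Fz 5.21
True
corner-frame mm [-46.99 -28.62  96.92] Fc [-0.13  0.49  3.77] M [0.06 0.08 0.01] g -0.0 t 29.2
mean Fz 5.1
True
corner-frame mm [-46.96 -28.6   96.93] Fc [-0.62  0.47  5.56] M [ 0.03  0.1  -0.02] g 0.0002 t 29.87
mean Fz 4.28
True
corner-frame mm [-46.99 -28.62  96.92] Fc [-0.41 -0.9   4.44] M [0.06 0.1  0.02] g 0.0004 t 30.56
mean Fz 4.73
True
corner-frame mm [-46.97 -28.6   96.94] Fc [0.32 0.21 5.16] M [ 0.02  0.1  -0.01] g -0.0003 t 31.24
mean Fz 4.34
True
corner-frame mm [-46.99 -28.61  96.93] Fc [0.02 1.04 4.16] M [ 0.03  0.12 -0.02] g -0.0006 t 31.93
```

```bash
python3 - <<'E'
from h import *
z=.0969
for k in range(10):
    z-=.0003
    s=r.move_straight(cw(-.0470,-.0286,z),speed=.003,max_force=15)
    f=np.mean([ (r.hold(.04),r.read_state()['contact_force'][2])[1] for _ in range(8)])
    print(round(z,4),s,'mean Fz',round(f,2)); 
    if f>8.5 or s: break
incor()
E
```

```text
0.0966 False mean Fz 6.63
0.0963 False mean Fz 8.21
0.096 False mean Fz 10.53
corner-frame mm [-46.95 -28.59  96.84] Fc [-1.33  1.72 10.93] M [0.13 0.48 0.02] g 0.0001 t 33.7
```

The force is steady at 10.5 N, so about 9 N per flank. One last look before handing in.

```bash
python3 - <<'E'
from h import *
snap('w9'); a=np.load('w9.npz')['im']; t,_=optics.get_image('top'); s,_=optics.get_image('side')
c=cv2.resize(t[150:250,330:430],(400,400),interpolation=cv2.INTER_CUBIC); e=cv2.resize(s[150:230,310:410],(400,320),interpolation=cv2.INTER_CUBIC)
cv2.imwrite('pics/fin_a.png',a[...,::-1]); cv2.imwrite('pics/fin_b.png',np.hstack([c,np.vstack([e,np.zeros((80,400,3),np.uint8)])])[...,::-1])
t0=np.load('top0.npz')['im']
f=np.mean([(r.hold(.04),r.read_state()['contact_force'])[1] for _ in range(8)],0); print(f.round(2)); incor()
E
```

```text
[-2.9   1.03 10.67]
corner-frame mm [-46.97 -28.63  96.86] Fc [-2.4   1.25 10.5 ] M [0.19 0.44 0.02] g 0.0002 t 34.18
```

View pics/fin_a.png

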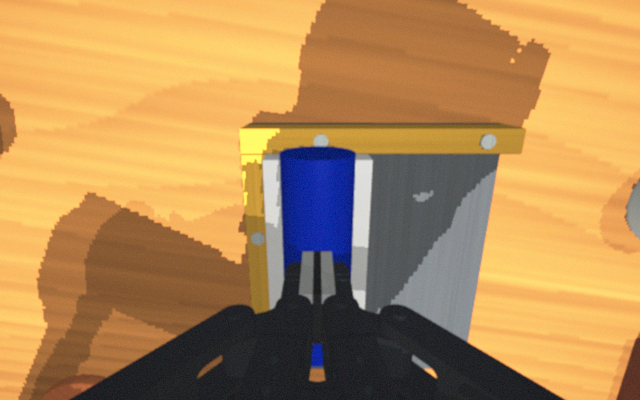

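View pics/fin_b.png

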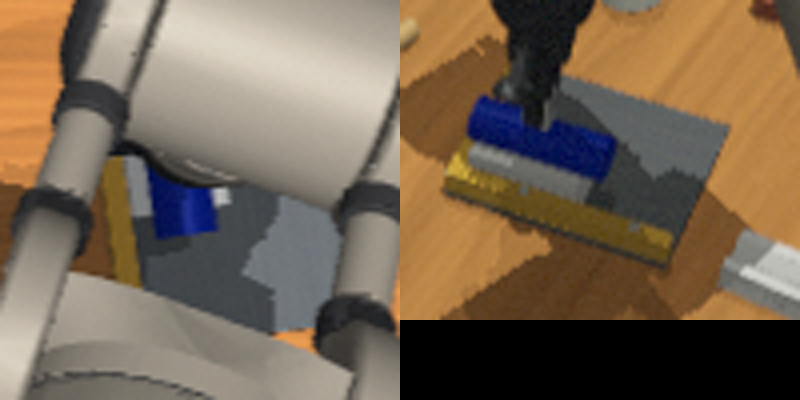

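The shut fingers (303–332, row 250) bear on the rod's crown. The rod (281–354) is centred between the block's flats, and the block is against both fences. Handing in.

```bash
python3 -c "
from h import *
r.finish_job(); incor()"
```

```text
the job is handed in; nothing more can be done
the job is handed in; nothing more can be done
```

I pushed the V-block into the fence corner, laid the blue rod in its V, and handed the job in at about 34 s with shut fingers pressing on the rod. The hand-in reports no verdict.

**How it was done:** I gripped the block above the fence's height and slid it against the side fence, then the end fence, each until contact. I then gripped the blue rod at its middle, lowered it into the V until 4 N of contact, released it, and pressed on its top with the fingers shut.

**Last checks:**
- **Block:** it stood at about (-45.9, -28.7) mm from the corner, within 0.006 rad of square (flush is -45, -28). It did not move when the rod was laid in.
- **Rod:** its middle is about 4 mm from the block's centre along the V, and it lies within about 0.002 rad of parallel. It met the V at the predicted seating height.
- **Press:** 10.5 N down, which works out to about 9 N on each side of the V; I could not measure the two sides separately. There was also a steady sideways force of about 3 N, pushing the rod towards the end fence.

**One check disagreed:** with the rod hiding part of the fence, a fit gave the block's x as -47.0 mm, close to the -47.5 mm limit. The unobstructed pictures showed no visible gap at the end fence (under 1 mm), so I trusted those and the contact position.

I saw no sign of moved bystanders, but I did not measure them again at the end.

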